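Key the rope sheave onto the line hauler's shaft

ROBOT

A 6-joint arm with a two-finger parallel gripper is mounted at the origin on the work surface. World frame = base frame: x ahead of the robot, y to its left, z up, the work surface at z = 0. Lengths are in m, angles in rad, forces in N, time in s.
With the tool pointing down it reaches from about 0.3 to 0.775 m from the base axis. Payload 14.6 kg.
Tool frame: the origin (TCP) lies at the very end of the fingers, on their centre line; the grasp point (between the pads) lies 19 mm behind it; z points along the fingers, y is the line along which they close (so a half turn about z gives the same grasp; the last joint's range is limited). The gripper opens to 94 mm and grips with 3 to 60 N. Pads are 16 mm wide; open, the fingers measure 119 mm over their backs; the gripper's body (75 mm by 177 mm) begins 78 mm behind the grasp point.
Start: joints at [1.156, 0.3, 1.521, -0, 1.321, -0.067], TCP at [0.187, 0.517, 0.205] pointing down, gripper open.
Joint ranges: [-3.03, 3.03], [-0.79, 2.21], [0.23, 2.52], [-1.04, 4.18], [0, 3.07], [-2.55, 2.55]. Speed limits (rad/s): [2.22, 2.22, 2.57, 3.14, 3.14, 3.14].

INTERFACE

Orientations are given as [roll, pitch, yaw] about the fixed x, y, z axes, in that order (R = Rz(yaw) Ry(pitch) Rx(roll)).
In Python, from station import ctrl gives the robot as it stands.
- The arm moves only by the tool move_arm, never from a script. Its argument "increments" is a list of rows, each a list of 7 numbers: the opening, from 0 (shut) to 1 (fully open), then the shift along the tool's x, y, z in units of 50 mm (1.0 is 50 mm), then the turn, a rotation vector about the tool's x, y, z in rad. In form: [[claw, tx, ty, tz, rx, ry, rz], ...]. A call has 1 to 20 rows; each row shifts and turns the commanded pose from where the row before left it, along the tool's axes as they then stand; what a row does not reach is not made up. A row lasts 1/10 s, in which the tool goes at most 50 mm and 8.59 degrees, less where a joint would pass 70% of its speed; a pose out of reach is approached as far as the arm can. A call is refused whole if a number of a shift passes 1 or a number of a turn 0.15, either way. A call with a gripper value outside its range is refused whole. The fingers move at their own pace and stop on an object; "force" is the grip in N (left out, the last holds). Time passes only in rows, so rows that do not move let the fingers close. It gives the time, the measured TCP pose, the force, the opening and the grip force at its end, in the units of the state.
- ctrl.get_obs(): the state, without advancing time (a new reading comes with each control period).
- ctrl.camera(name): name is "scene" or "side" or "wrist"; returns a dict with "color" (400x640x3 uint8, blue, green, red), "K" (3x3 intrinsics, pixels), "pose" (4x4, takes a point from camera to world coordinates); the wrist camera has in their place "tool_from_camera" (4x4, takes a point from camera to tool coordinates, whose origin is the TCP and whose axes are the flange's). Camera axes: x right, y down, z forward; pixel columns grow to the right and rows downward; lengths in m; the calibration is good to about 2 mm. A picture is of the moment at which its call begins: read the wrist's pose just before it. There is no depth.
- ctrl.hand_in(): hands the job in; it is judged then, once.
Trained networks look in a picture, given as the dict that the camera call returned (one of the last four; its "shot" number tells which), for a name from the list of things; names that differ only in an ending like _2 or _b are one class to them, and where a whole thing is asked for, a point or a joint stands for the part that bears it (a point fixed in the world has none). Each returns a list of dicts, best first, with "conf" (0 to 1); they miss things now and then, are a little off and sometimes report something else, mostly with a low value. They report only what shows in the picture. A call takes as long as a camera call. They do not tell look-alikes from the thing itself.
- ctrl.cut_out(name, picture): "mask" (400x640 bool, what is visible of it) and "centre" ([row, column] in pixels, amid what is visible of it).
The state is a dict: "time_s": time; "qpos": joint angles; "joint_vel": joint speeds; "tau": joint torques, N m; "ee_pos": TCP position; "eef_rot": TCP orientation; "force": force on the tool from outside, world axes, zero at the start; "moment": the same for the moment, N m; "grip_width": finger opening in m; "grip_force": force on a finger pad.
Only numpy, scipy, OpenCV 4.12 (cv2) and the standard library are available. Lean on these libraries where they do the work, as an engineer would, in place of code of your own. Each camera call takes 0.05 s, during which the arm holds its last target. There are 200 camera calls.

TASK

Lay the loose steel key down into the slot in the line hauler's shaft and let go of it; then take the aluminium sheave from its cradle, line its keyway up with the key and slide it onto the shaft until it has pushed the rubber ring right back to its stop. Bed it there with a steady push of about 20 N for half a second, then let go. Work by feel and never force anything: 30 N is too much. Leave the other things on the slate where they are.

Things in the scene. Friction and masses are not known exactly. Their poses are not given: they have to be found in the camera images.
- hauler: Fixed line-hauler gearbox: grey box 105 (x) x 92 (y) x 105 mm on a 150 x 150 x 18 mm wooden base, top 123 mm above the slate; its box and base lie on the +y side of the origin (box face at y = +24 mm, base from +15 to +165 mm). Origin on the slate, straight below the shaft's root (see seat). A horizontal steel shaft sticks out along the gearbox's own -y, its axis 85 mm above the slate. Round its root, on a 40 mm bearing boss, sits the seal ring.
- shaft (a joint): Turn of the shaft about its own axis (rad, positive about the gearbox's +y, 0 = slot straight up); starts anywhere within 0.3 either way. The shaft turns only stiffly, against about 0.8 N m of friction, and stays where it is left.
- seat (a point): Root of the shaft: point on its axis, 24 mm in front of the gearbox's face; turns with the shaft. Its -y runs along the shaft to the free end, its z points out of the slot's middle. The shaft is 26 mm in diameter and 58 mm long from here; the last 8 mm taper to 16 mm diameter, the 8 mm before that are plain and round.
- slot_mid (a point): Where the key's centre lies when the key rests on the slot's floor; turns with the shaft, same axes as seat (27 mm from seat, 13 mm off the shaft axis). The slot is a closed pocket 11 mm wide, 30 mm long (12 to 42 mm from seat), its floor 6 mm off the shaft axis, 1 mm of room all round the key. The key then stands about 7 mm proud of the shaft.
- seal_ring: Black rubber ring round the shaft's root (43 mm inside, 54 mm outside); slides stiffly towards the gearbox (about 6 N of friction), stays where left. Origin on the shaft axis, axes as hauler's; its face, which the sheave's end pushes, is 10.5 mm from there on the -y side and starts 8.5 to 10.5 mm in front of seat. A hard stop 1 to 18 mm farther back cannot be seen, only felt.
- key_mid (a point): Centre of the loose steel key, a small bar 9 mm wide (its x), 28 mm long (its y), 14 mm high (its z), corners of its ends slightly stepped; it starts lying on the slate with its z up (centre 7 mm above the slate). 28 g.
- hub_mid (a point): Centre of the loose aluminium rope sheave (pulley), a grooved drum 60 mm in diameter and 44 mm long along its own y, about 0.35 kg. Its bore is 28.4 mm in diameter, right through along y; the keyway runs the whole length of the bore, 11 mm wide, towards the sheave's own z, up to 21.5 mm off the axis. Both ends are alike. It starts lying in the cradle with its axis level, 60 mm above the slate, and its keyway straight up.
- cradle: Fixed low wooden V cradle that the sheave starts in, base 100 x 62 x 16 mm, its V boards up to 46 mm above the slate; origin on the slate under the centre, its y along the sheave's axis.
- crucible: Bystander: round brass crucible, 72 mm across (more over its two side handles), 65 mm high; origin under its centre. Leave alone.
- lead_bar: Bystander: chunky lead bar 45 x 110 x 28 mm lying flat; origin under its centre. Leave alone.
- trivet: Bystander: blue-painted iron trivet, ring 118 mm across, 28 mm high; origin under its centre. Leave alone.
- mould: Bystander: steel sinker mould, two halves held closed by a spring clip, 75 x 56 x 80 mm; origin under its centre. Leave alone.
- sinker0: Bystander: egg-shaped lead sinker standing on its flat end, 33 mm across, 38 mm high; origin under its centre. Leave alone.
- sinker1: Bystander: egg-shaped lead sinker standing on its flat end, 33 mm across, 38 mm high; origin under its centre. Leave alone.
- sinker2: Bystander: egg-shaped lead sinker standing on its flat end, 33 mm across, 38 mm high; origin under its centre. Leave alone.
- sinker3: Bystander: egg-shaped lead sinker standing on its flat end, 33 mm across, 38 mm high; origin under its centre. Leave alone.
- hub: The rope sheave as a body; same point and axes as hub_mid.
- key: The key as a body; origin under its centre, 7 mm below key_mid, same axes.
Mind the look-alikes: they are no part of the job. What is shaped like the hub but blue, orange or purple is not meant.

How it is judged:
By the outcome, as a careful person would: the job done as asked, in the order asked, and still so for the second after the job is handed in, with the robot touching nothing.
It also fails if it takes over 72 s, if anything falls off the work surface, if the arm or the gripper's body presses on something with over 40 N, if the wrist force passes 120 N, or if a joint passes its speed limit or range.

## Working session

There is one attempt and no reset: what is moved stays moved. The work goes in short steps, Python scripts to look and compute and a tool call to move; the robot and the scene stay as the last step left them, time stands still between calls to the robot, and variables do not carry over. Pictures are saved under pics/ and viewed, at most 10 in all, crops included, and the job is handed in when it is done.

Besides the shell and the picture viewer there is one more tool, called after "Emit:" in YAML: its name, and indented under it one key for each argument. move_arm: Moves the arm, as the interface text tells. Its arguments: {"type":"object","properties":{"increments":{"type":"array","items":{"type":"array","items":{"type":"number"}}},"force":{"type":"number"}},"required":["increments"]}

```bash
mkdir -p pics; ls
cat > h.py <<'E'
import numpy as np, cv2
from station import ctrl
from scipy.spatial.transform import Rotation as R
def pose(o):
    T=np.eye(4);T[:3,:3]=R.from_euler('xyz',o['eef_rot']).as_matrix();T[:3,3]=o['ee_pos'];return T
def cam(n):
    o=ctrl.get_obs();p=ctrl.camera(n)
    p['T']=np.array(p['pose']) if n!='wrist' else pose(o)@np.array(p['tool_from_camera'])
    p['K']=np.array(p['K']);return p
def ray(p,u,v):
    d=p['T'][:3,:3]@np.linalg.solve(p['K'],[u,v,1]);return p['T'][:3,3],d
def atz(p,u,v,z):
    c,d=ray(p,u,v);return c+d*(z-c[2])/d[2]
def proj(p,X):
    q=np.linalg.inv(p['T'])@np.append(X,1);q=p['K']@q[:3];return q[:2]/q[2]
def tri(obs):
    A=np.zeros((3,3));b=np.zeros(3)
    for p,u,v in obs:
        c,d=ray(p,u,v);d=d/np.linalg.norm(d);M=np.eye(3)-np.outer(d,d);A+=M;b+=M@c
    return np.linalg.solve(A,b)
E
python3 - <<'E'
from h import *
o=ctrl.get_obs();print({k:np.round(v,3) for k,v in o.items()})
ims=[]
for n in ['scene','side']:
    p=cam(n);cv2.imwrite(f'pics/{n}0.png',p['color']);print(n,np.round(p['T'],3).tolist(),np.round(p['K'],1).tolist())
    for t,z in [('hauler',.06),('seal_ring',.085),('key',.007),('hub',.06),('cradle',.02),('shaft',.085)]:
        for d in ctrl.cut_out(t,p)[:4]:
            r,c=d['centre'];print(t,round(d['conf'],2),int(c),int(r),d['mask'].sum(),np.round(atz(p,c,r,z),3))
E
```

```text
pics
{'time_s': np.float64(0.0), 'qpos': array([ 1.156,  0.3  ,  1.522, -0.   ,  1.321, -0.067]), 'joint_vel': array([ 0.002,  0.002, -0.001,  0.   ,  0.   ,  0.001]), 'tau': array([ 0.0000e+00, -5.3180e+01, -3.5274e+01,  7.1000e-02,  2.4000e-02,
        0.0000e+00]), 'ee_pos': array([0.187, 0.517, 0.205]), 'eef_rot': array([-3.14 , -0.   ,  2.794]), 'force': array([ 0.179,  0.676, -0.383]), 'moment': array([-0.015,  0.019,  0.04 ]), 'grip_force': np.float64(0.0), 'grip_width': np.float64(0.094)}
scene [[-0.622, 0.45, -0.641, 1.293], [0.783, 0.374, -0.497, 0.549], [0.016, -0.811, -0.585, 0.78], [0.0, 0.0, 0.0, 1.0]] [[497.7, 0.0, 318.0], [0.0, 497.7, 206.0], [0.0, 0.0, 1.0]]
hauler 0.76 389 278 6651 [0.61 0.21 0.06]
seal_ring 0.72 359 240 223 [0.575 0.108 0.085]
key 0.58 330 218 53 [ 0.467 -0.052  0.007]
hub 0.92 207 183 347 [ 0.609 -0.352  0.06 ]
hub 0.89 311 191 397 [ 0.464 -0.117  0.06 ]
hub 0.8 232 197 508 [ 0.612 -0.254  0.06 ]
hub 0.65 266 203 554 [ 0.577 -0.169  0.06 ]
cradle 0.81 266 216 633 [ 0.577 -0.17   0.02 ]
shaft 0.63 347 241 181 [0.593 0.088 0.085]
side [[0.98, -0.154, 0.123, 0.429], [-0.196, -0.712, 0.674, -0.727], [-0.016, -0.685, -0.728, 0.816], [0.0, 0.0, 0.0, 1.0]] [[402.8, 0.0, 326.1], [0.0, 402.8, 201.2], [0.0, 0.0, 1.0]]
hauler 0.77 325 148 2400 [0.598 0.184 0.06 ]
hauler 0.52 289 228 46 [ 0.453 -0.099  0.06 ]
seal_ring 0.5 324 155 147 [0.584 0.122 0.085]
seal_ring 0.2 420 228 736 [ 0.751 -0.182  0.085]
key 0.45 258 148 609 [0.402 0.29  0.007]
hub 0.97 368 332 506 [ 0.569 -0.392  0.06 ]
hub 0.93 362 287 538 [ 0.583 -0.291  0.06 ]
hub 0.81 344 246 674 [ 0.572 -0.177  0.06 ]
hub 0.71 282 255 645 [ 0.427 -0.173  0.06 ]
cradle 0.78 346 265 715 [ 0.571 -0.203  0.02 ]
shaft 0.63 327 164 151 [0.584 0.082 0.085]
shaft 0.4 345 266 678 [ 0.556 -0.249  0.085]
```

View pics/scene0.png

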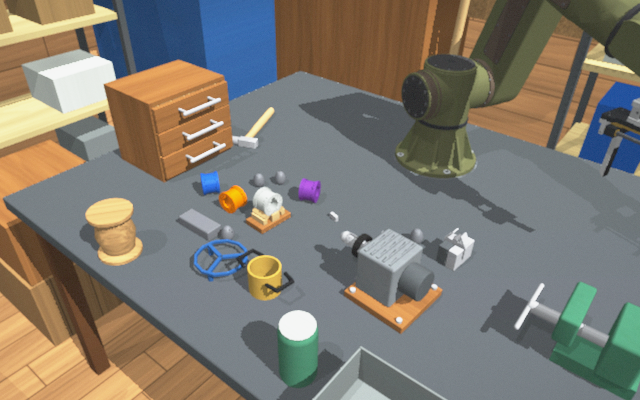

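View pics/side0.png

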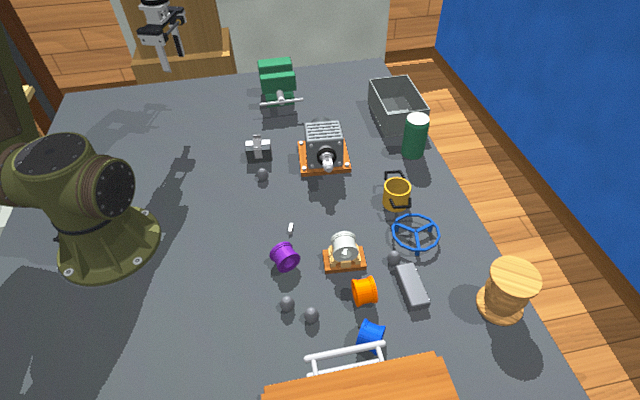

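The scene view shows four sheave-shaped things, given as scene pixel / side pixel:
- Aluminium sheave in the cradle: (267,203) / (344,246).
- Orange look-alike: (232,198) / (365,291).
- Blue look-alike: (210,183) / (370,334).
- Purple look-alike: (310,190) / (284,257).

I choose the aluminium one in the cradle. The key is the small bar at (333,216) / (291,229). The shaft points toward −y, with its end at about (347,236) / (327,165).

Next I go above the key and shaft area.

Emit:
move_arm:
  increments:
    - [1,-0.68,-0.57,-0.136,0,0,0]
    - [1,-0.68,-0.57,-0.136,0,0,0]
    - [1,-0.68,-0.57,-0.136,0,0,0]
    - [1,-0.68,-0.57,-0.136,0,0,0]
    - [1,-0.68,-0.57,-0.136,0,0,0]
    - [1,-0.68,-0.57,-0.136,0,0,0]
    - [1,-0.68,-0.57,-0.136,0,0,0]
    - [1,-0.68,-0.57,-0.136,0,0,0]
    - [1,-0.68,-0.57,-0.136,0,0,0]
    - [1,-0.68,-0.57,-0.136,0,0,0]
    - [1,-0.68,-0.57,-0.136,0,0,0]
    - [1,-0.68,-0.57,-0.136,0,0,0]
    - [1,-0.68,-0.57,-0.136,0,0,0]
    - [1,-0.68,-0.57,-0.136,0,0,0]

```text
time_s: 2.1
ee_pos: [0.4996, -0.0221, 0.3011]
eef_rot: [3.141, 0.0, 2.794]
force: [-0.1, 0.8, 0.0]
grip_width: 0.0937
grip_force: 0.0
```

Emit:
move_arm:
  increments:
    - [1,0,0,0,0,0,0.136]
    - [1,0,0,0,0,0,0.136]
    - [1,0,0,0,0,0,0.136]
    - [1,0,0,0,0,0,0.136]
    - [1,0,0,0,0,0,0.136]
    - [1,0,0,0,0,0,0.136]
    - [1,0,0,0,0,0,0.136]
    - [1,0,0,0,0,0,0.136]
    - [1,0,0,0,0,0,0.136]

```text
time_s: 3.0
ee_pos: [0.4989, -0.0203, 0.3007]
eef_rot: [3.142, 0.0, 1.564]
force: [-1.3, 0.5, -0.3]
grip_width: 0.094
grip_force: 0.0
```

```bash
cat > look.py <<'E'
from h import *
import sys
o=ctrl.get_obs();print(round(o['time_s'],2),np.round(o['ee_pos'],4),np.round(o['eef_rot'],4),np.round(o['force'],2))
p=cam('wrist');cv2.imwrite(f'pics/{sys.argv[1]}.png',p['color'])
print(np.round(p['tool_from_camera'],3).tolist(),np.round(p['K'],1).tolist())
def ax(m):
    ys,xs=np.nonzero(m); (c,s,a)=cv2.minAreaRect(np.c_[xs,ys].astype(np.float32));return np.round(c,1),np.round(s,1),round(a,1)
for t,z in [('hauler',.123),('seal_ring',.085),('key',.014),('hub',.06),('cradle',.02),('shaft',.085)]:
    for d in ctrl.cut_out(t,p)[:2]:
        r,c=d['centre'];print(t,round(d['conf'],2),int(c),int(r),d['mask'].sum(),np.round(atz(p,c,r,z),4),ax(d['mask']))
E
python3 look.py w1
```

```text
3.0 [ 0.4989 -0.0203  0.3007] [3.1416 0.     1.5642] [-1.35  0.46 -0.31]
[[0.002, -0.969, -0.245, 0.071], [1.0, 0.002, 0.0, -0.001], [0.0, -0.245, 0.969, -0.181], [0.0, 0.0, 0.0, 1.0]] [[356.2, 0.0, 318.1], [0.0, 356.2, 196.8], [0.0, 0.0, 1.0]]
hauler 0.87 399 24 5980 [0.5736 0.1238 0.123 ] (array([399.5,  46. ]), array([ 92., 139.]), 90.0)
seal_ring 0.59 400 59 1335 [0.5848 0.0979 0.085 ] (array([402.3,  54.6]), array([26.7, 74.6]), 5.2)
seal_ring 0.55 404 30 1093 [0.5873 0.1262 0.085 ] (array([404.2,  32.9]), array([54.8, 25.8]), 5.0)
key 0.66 287 181 134 [ 0.4562 -0.0459  0.014 ] (array([287.7, 182.9]), array([ 6.3, 21.5]), 18.4)
key 0.4 376 283 2061 [ 0.5816 -0.1972  0.014 ] (array([374.6, 285.8]), array([47.1, 49.3]), 6.1)
hub 0.75 270 262 1811 [ 0.4369 -0.1423  0.06  ] (array([269.4, 261.3]), array([44.7, 45.2]), 63.4)
hub 0.67 371 284 2105 [ 0.5667 -0.174   0.06  ] (array([374.6, 285.4]), array([47. , 50.1]), 6.3)
cradle 0.62 356 256 1935 [ 0.5504 -0.1514  0.02  ] (array([369.3, 269. ]), array([72.2, 47.7]), 4.9)
cradle 0.5 374 282 2123 [ 0.5772 -0.1921  0.02  ] (array([374.6, 285.2]), array([48.2, 49.2]), 3.0)
shaft 0.96 399 62 1388 [0.584 0.095 0.085] (array([401.3,  54.3]), array([25.2, 76.4]), 7.1)
```

```bash
python3 -c "
import cv2
i=cv2.imread('pics/w1.png')[0:330,220:480];cv2.imwrite('pics/w1c.png',cv2.resize(i,None,fx=1.8,fy=1.8,interpolation=cv2.INTER_CUBIC))"
```

```text
(no output)
```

View pics/w1c.png

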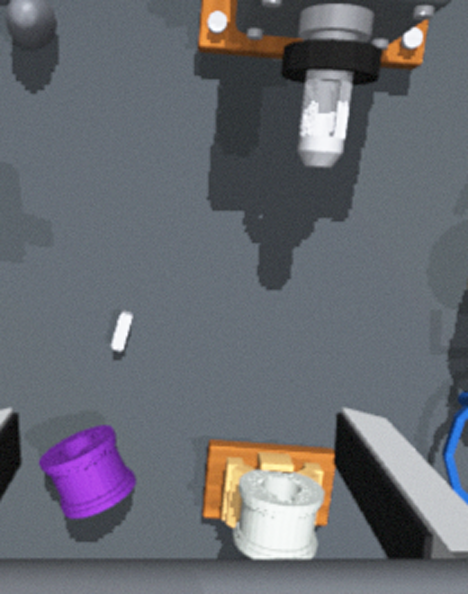

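The crop shows:
- **Key:** at (122,332), w1 pixel (288,184), leaning about 18° clockwise.
- **Aluminium sheave:** white, in the wooden cradle at about (278,505), w1 (374,281). This confirms the choice. The purple one at (88,472) is a look-alike.
- **Shaft:** tip at (320,160), with the slot visible and turned to the right.

Now I go above the key.

Emit:
move_arm:
  increments:
    - [1,-0.13,-0.21,0.85,0,0,0]
    - [1,-0.13,-0.21,0.85,0,0,0]
    - [1,-0.13,-0.21,0.85,0,0,0]
    - [1,-0.13,-0.21,0.85,0,0,0]
    - [1,0,0,0,0,0,0.105]
    - [1,0,0,0,0,0,0.105]
    - [1,0,0,0,0,0,0.105]
    - [0.5,0,0,0,0,0,0]

```text
time_s: 4.15
ee_pos: [0.457, -0.0463, 0.1307]
eef_rot: [3.142, -0.0, 1.255]
force: [1.2, 0.7, -0.3]
grip_width: 0.089
grip_force: 0.0
```

```bash
cat > key.py <<'E'
from h import *
o=ctrl.get_obs();print(round(o['time_s'],2),np.round(o['ee_pos'],4),np.round(o['eef_rot'],4),np.round(o['force'],2))
p=cam('wrist');cv2.imwrite('pics/k1.png',p['color'])
for d in ctrl.cut_out('key',p)[:2]:
    m=d['mask'];ys,xs=np.nonzero(m);g=p['color'].max(2)
    mm=(g>200)&(cv2.dilate(m.astype(np.uint8),np.ones((5,5)))>0)
    for M in (m,mm):
        ys,xs=np.nonzero(M)
        P=np.array([atz(p,x,y,.014)[:2] for x,y in zip(xs,ys)])
        c,s,a=cv2.minAreaRect((P*1000).astype(np.float32));print(round(d['conf'],2),d['centre'],M.sum(),np.round(c,1),np.round(s,1),round(a,1),np.round(P.mean(0),4))
i=p['color'][60:330,180:460];cv2.imwrite('pics/k1c.png',cv2.resize(i,None,fx=2,fy=2))
E
python3 key.py
```

```text
4.15 [ 0.457  -0.0463  0.1307] [ 3.1415 -0.      1.2546] [ 1.18  0.69 -0.27]
0.67 [195.1, 321.1] 367 [456.5 -48.3] [30.1  9.5] 72.2 [ 0.4566 -0.0487]
0.67 [195.1, 321.1] 326 [456.2 -49.6] [27.7  9.1] 74.7 [ 0.4561 -0.0492]
```

View pics/k1c.png

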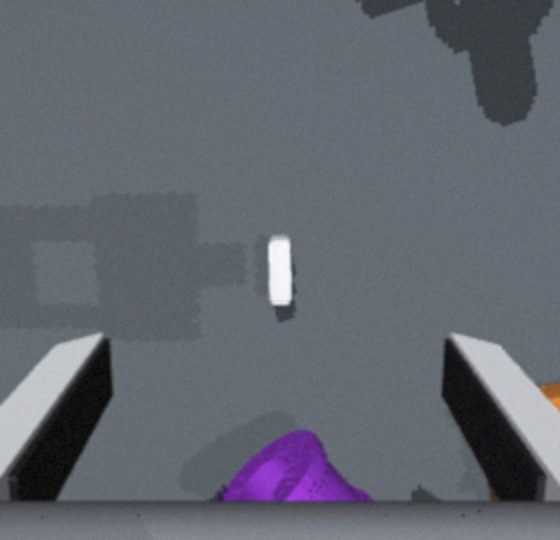

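The crop shows the key at (280,270), w1 pixel (320,195), centred between the fingers and parallel to the pads. I now go down with the finger tips 9 mm above the slate and grip the top of the key.

Emit:
move_arm:
  increments:
    - [0.3,-0.056,0,0.6,0,0,-0.02]
    - [0.3,0,0,0.6,0,0,0]
    - [0.3,0,0,0.6,0,0,0]
    - [0.3,0,0,0.434,0,0,0]
    - [0.3,0,0,0.2,0,0,0]
    - [0.3,0,0,0,0,0,0]
    - [0,0,0,0,0,0,0]
    - [0,0,0,0,0,0,0]
    - [0,0,0,0,0,0,0]
    - [0,0,0,0,0,0,0]
    - [0,0,0,0,0,0,0]
  force: 25

```text
time_s: 5.35
ee_pos: [0.4566, -0.049, 0.0097]
eef_rot: [3.14, -0.0, 1.275]
force: [-0.4, 0.8, 7.0]
grip_width: 0.0082
grip_force: 25.0
```

Emit:
move_arm:
  increments:
    - [0,0,0,-0.7,0,0,0]
    - [0,0,0,-0.7,0,0,0]
    - [0,0,0,-0.7,0,0,0]
    - [0,0.38,0.33,-0.7,0,0,0]
    - [0,0.38,0.33,0,0,0,0]
    - [0,0.38,0.33,0,0,0,0]
    - [0,0.38,0.33,0,0,0,0]
    - [0,0.38,0.33,0,0,0,0]
    - [0,0.38,0.33,0,0,0,0]
    - [0,0,0,0,0,0,-0.11]
    - [0,0,0,0,0,0,-0.11]
    - [0,0,0,0,0,0,0]

```text
time_s: 6.55
ee_pos: [0.5839, 0.0313, 0.1488]
eef_rot: [-3.141, 0.0, 1.497]
force: [-0.1, -0.1, -0.4]
grip_width: 0.0084
grip_force: 25.0
```

```bash
cat > sh.py <<'E'
from h import *
import sys
o=ctrl.get_obs();print(round(o['time_s'],2),np.round(o['ee_pos'],4),np.round(o['eef_rot'],4),np.round(o['force'],2),o['grip_width'])
p=cam('wrist');n=sys.argv[1]
x0,x1,y0,y1=map(int,sys.argv[2:6]);f=float(sys.argv[6])
np.savez('pics/'+n,T=p['T'],K=p['K'],tc=p['tool_from_camera'])
for t in ['shaft','seal_ring','key']:
    for d in ctrl.cut_out(t,p)[:2]: print(t,round(d['conf'],2),np.round(d['centre'][::-1]),d['mask'].sum())
i=p['color'];cv2.imwrite(f'pics/{n}.png',i)
cv2.imwrite(f'pics/{n}c.png',cv2.resize(i[y0:y1,x0:x1],None,fx=f,fy=f,interpolation=cv2.INTER_CUBIC))
E
python3 sh.py s1 220 420 0 280 2.1
```

```text
6.55 [0.5839 0.0313 0.1488] [-3.1411e+00  1.0000e-04  1.4968e+00] [-0.14 -0.11 -0.4 ] 0.008400305579449131
shaft 0.79 [313. 117.] 3320
seal_ring 0.58 [311.  73.] 2434
key 0.88 [318. 242.] 869
```

View pics/s1c.png

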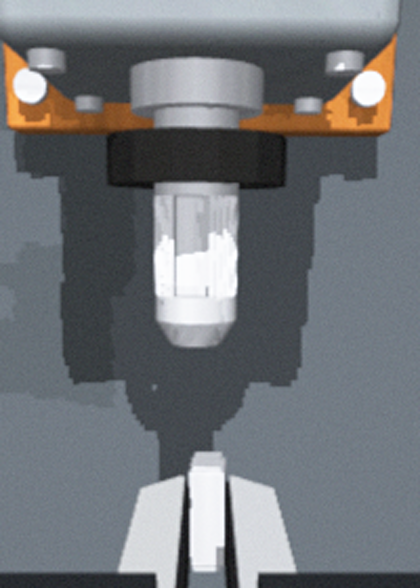

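The crop shows:
- Shaft from x=154 to 238, its tip at y=345.
- Slot between about x=175 and 210, closed at y≈297.
- Black ring at y 130–187.
- Key in the fingers at (208,510).
- Base edge horizontal, so the tool yaw already matches the hauler.

I need the slot edges enlarged.

Run:
```python
import cv2,numpy as np
i=cv2.imread('pics/s1.png')[70:175,280:345].astype(float)
i=(np.clip((i-90)/165,0,1)**2*255).astype(np.uint8)
cv2.imwrite('pics/s1z.png',cv2.resize(i,None,fx=5.5,fy=5.5,interpolation=cv2.INTER_CUBIC))
g=cv2.imread('pics/s1.png',0)
for r in (92,96,100,104,124,132,136,138,140,142,144,150): print(r,g[r,288:338].tolist())
```

```text
92 [71, 69, 71, 71, 77, 98, 129, 136, 145, 148, 160, 164, 173, 175, 168, 160, 167, 169, 173, 176, 173, 175, 177, 180, 179, 180, 183, 180, 185, 194, 190, 189, 186, 180, 173, 166, 162, 158, 150, 148, 145, 140, 128, 125, 114, 91, 71, 72, 71, 71]
96 [70, 70, 71, 67, 84, 144, 192, 196, 186, 177, 184, 199, 203, 200, 165, 139, 184, 202, 198, 201, 200, 201, 200, 197, 195, 193, 196, 199, 193, 178, 171, 171, 191, 199, 193, 194, 192, 198, 195, 194, 191, 188, 199, 195, 167, 109, 72, 67, 70, 70]
100 [75, 73, 69, 72, 74, 134, 192, 207, 202, 195, 188, 180, 191, 198, 167, 139, 184, 197, 200, 200, 200, 200, 199, 202, 197, 191, 193, 199, 191, 177, 175, 178, 191, 191, 184, 189, 190, 183, 196, 192, 180, 187, 192, 169, 137, 109, 72, 73, 70, 71]
104 [71, 76, 74, 75, 68, 120, 177, 197, 202, 200, 200, 190, 191, 194, 168, 139, 182, 198, 195, 202, 200, 202, 199, 199, 195, 182, 173, 173, 174, 173, 175, 176, 189, 184, 177, 192, 183, 183, 197, 188, 177, 185, 190, 175, 160, 120, 75, 70, 75, 72]
124 [72, 74, 74, 66, 77, 192, 252, 253, 252, 252, 249, 246, 246, 252, 238, 196, 246, 252, 251, 251, 252, 252, 251, 251, 
[... 1136 characters left out ...]
7, 172, 193, 202, 214, 226, 229, 237, 234, 234, 238, 241, 243, 243, 243, 243, 243, 243, 241, 241, 240, 238, 236, 235, 234, 235, 236, 233, 234, 240, 237, 231, 228, 220, 215, 200, 185, 153, 108, 72, 73, 70, 70, 74]
144 [71, 78, 71, 70, 72, 80, 128, 171, 176, 174, 212, 224, 228, 232, 234, 236, 239, 243, 245, 246, 247, 246, 247, 246, 245, 244, 242, 241, 240, 241, 238, 235, 235, 233, 229, 226, 219, 217, 226, 223, 214, 201, 182, 157, 107, 70, 66, 70, 74, 72]
150 [72, 70, 73, 72, 69, 87, 129, 174, 193, 202, 211, 224, 230, 232, 235, 238, 239, 243, 246, 247, 246, 246, 246, 246, 245, 244, 242, 241, 240, 240, 237, 236, 233, 233, 231, 227, 221, 213, 217, 220, 210, 199, 181, 155, 107, 71, 71, 72, 73, 73]
```

View pics/s1z.png

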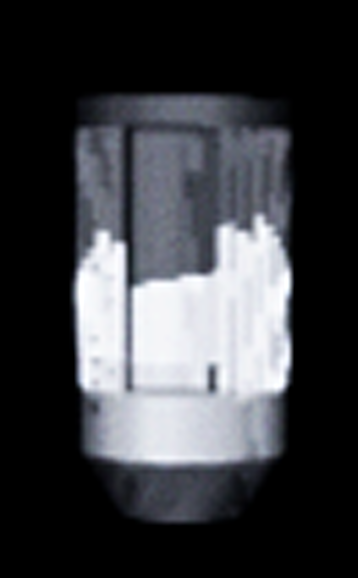

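Run:
```python
from h import *
d=np.load('pics/s1.npz');p=dict(d)
tc=d['tc'];Tt=d['T']@np.linalg.inv(tc)
for z in (-.0045,.0095):
  for x in (-.014,.014): print('key tool',x,z,np.round(proj(p,(Tt@[x,0,z,1])[:3]),1))
f=lambda X:np.round((np.linalg.inv(Tt)@np.append(X,1))[:3]*1000,1)
for n,u,v,z in [('slotmid',310.5,117.2,.0968),('slot end near',310.5,141,.0968),('far',310.5,93.3,.0968),('plain axis',312.9,150,.085),('plain axis far',313,97,.085),('L lip',302.2,117,.0968),('R lip',318.8,117,.0968),('tip',313,164,.085),('baseL',222,62,.018),('baseR',405,63,.018)]:
    X=atz(p,u,v,z);print(n,np.round(X*1000,1),'tool',f(X))
g=cv2.imread('pics/s1.png',0)
print(g[205:275,319].tolist())
# base front edge per column
b=cv2.imread('pics/s1.png').astype(int);o=(b[:,:,2]-b[:,:,0]>60)
for c in (228,240,255,385,395,402): print(c,np.nonzero(o[:,c])[0].max(),end=' ')
```

```text
key tool -0.014 -0.0045 [319.9 269.9]
key tool 0.014 -0.0045 [320.  220.2]
key tool -0.014 0.0095 [319.8 259.1]
key tool 0.014 0.0095 [319.9 212.5]
slotmid [582.7  96.2  96.8] tool [64.5 -6.  52. ]
slot end near [581.6  81.2  96.8] tool [49.5 -6.  52. ]
far [583.9 110.7  96.8] tool [79.2 -5.9 52. ]
plain axis [582.4  73.9  85. ] tool [42.3 -4.6 63.8]
plain axis far [585.1 108.7  85. ] tool [77.2 -4.5 63.8]
L lip [577.5  96.7  96.8] tool [ 64.7 -11.2  52. ]
R lip [588.   95.9  96.8] tool [64.7 -0.7 52. ]
tip [581.7  64.2  85. ] tool [32.6 -4.6 63.8]
baseL [511.7 143.6  18. ] tool [106.6 -80.3 130.8]
baseR [661.8 131.9  18. ] tool [106.   70.3 130.7]
[69, 71, 71, 69, 71, 71, 63, 69, 72, 83, 170, 199, 199, 197, 199, 199, 200, 231, 242, 243, 249, 248, 246, 246, 246, 246, 245, 246, 245, 246, 246, 245, 246, 246, 246, 245, 244, 245, 245, 245, 245, 245, 245, 245, 245, 243, 245, 244, 244, 245, 244, 244, 245, 244, 244, 243, 244, 243, 243, 243, 243, 242, 244, 240, 224, 235, 232, 164, 124, 116]
228 399 240 399 255 399 385 399 395 399 402 399
```

The zoom shows the slot walls at zoom x≈128 and 212 (image columns 302.3 and 318.8). The shaft axis is at column 312.9, so the slot leans toward −x by about 0.115 rad. The slot runs from image row 93 to 141. I now hover over it with the tool tilted to match.

Emit:
move_arm:
  increments:
    - [0,0.65,-0.075,0,0,0,0]
    - [0,0.65,-0.075,0,0,0,0]
    - [0,0,0,0.3,0,0,0]
    - [0,0,0,0.38,-0.115,0,0]
    - [0,0,0,0,0,0,0]

```text
time_s: 7.25
ee_pos: [0.5788, 0.0968, 0.1122]
eef_rot: [3.03, 0.001, 1.494]
force: [0.4, -0.4, 0.4]
grip_width: 0.0084
grip_force: 25.0
```

```bash
python3 sh.py s2 220 420 60 290 2.5
```

```text
7.25 [0.5788 0.0968 0.1122] [3.0298e+00 7.0000e-04 1.4941e+00] [ 0.39 -0.42  0.4 ] 0.0083745025957886
shaft 0.95 [324. 182.] 1185
seal_ring 0.92 [327. 191.] 2991
key 0.94 [320. 243.] 916
```

View pics/s2c.png

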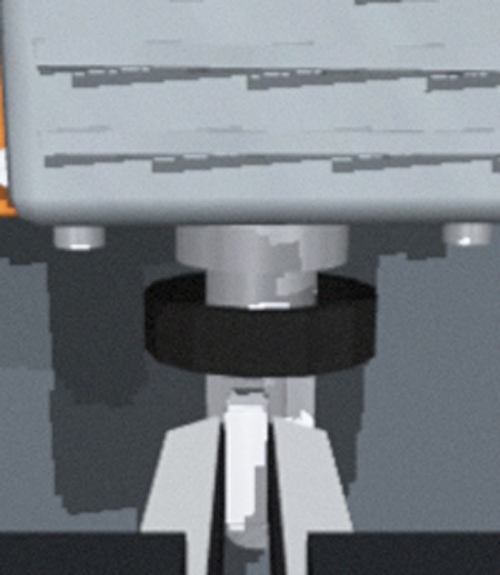

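The crop shows the key at (247,450) directly in line with the slot's far end (dark patch at (250,392)), and the finger tips clear of the ring. I descend along the tilted axis.

Emit:
move_arm:
  increments:
    - [0,0,0,0.06,0,0,0]
    - [0,0,0,0.04,0,0,0]
    - [0,0,0,0.03,0,0,0]
    - [0,0,0,0.03,0,0,0]
    - [0,0,0,0,0,0,0]

```text
time_s: 7.95
ee_pos: [0.5823, 0.0965, 0.1068]
eef_rot: [3.027, 0.0, 1.495]
force: [-0.5, -0.3, 0.1]
grip_width: 0.0085
grip_force: 25.0
```

```bash
python3 sh.py s3 250 400 160 290 4
```

```text
7.95 [0.5823 0.0965 0.1068] [3.0271e+00 1.0000e-04 1.4947e+00] [-0.49 -0.35  0.05] 0.008495016005053965
shaft 0.64 [319. 183.] 1248
seal_ring 0.86 [321. 189.] 3015
key 0.62 [320. 242.] 913
```

View pics/s3c.png

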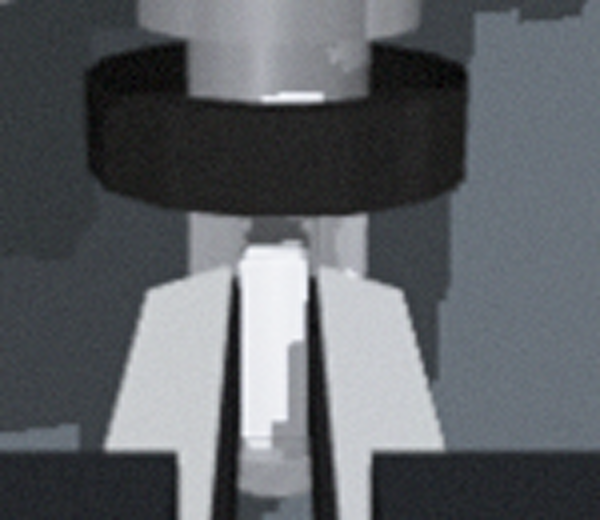

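The crop shows the key at x 240–308 over the slot (dark end at x 247–310), about 0.5 mm left of its middle. I go down by feel.

Emit:
move_arm:
  increments:
    - [0,0,0.008,0.02,0,0,0]
    - [0,0,0,0.02,0,0,0]
    - [0,0,0,0,0,0,0]

```text
time_s: 8.45
ee_pos: [0.583, 0.0965, 0.1049]
eef_rot: [3.027, 0.0, 1.495]
force: [-0.1, -0.2, 0.2]
grip_width: 0.0084
grip_force: 25.0
```

Emit:
move_arm:
  increments:
    - [0,0,0,0.02,0,0,0]
    - [0,0,0,0.02,0,0,0]
    - [0,0,0,0.02,0,0,0]
    - [0,0,0,0,0,0,0]

```text
time_s: 8.85
ee_pos: [0.5833, 0.0965, 0.1019]
eef_rot: [3.027, 0.0, 1.495]
force: [0.2, -0.6, 0.2]
grip_width: 0.0085
grip_force: 25.0
```

Emit:
move_arm:
  increments:
    - [0,0,0,0.012,0,0,0]
    - [0,0,0,0.012,0,0,0]
    - [0,0,0,0,0,0,0]

```text
time_s: 9.15
ee_pos: [0.5835, 0.0965, 0.1008]
eef_rot: [3.027, -0.0, 1.495]
force: [-0.2, 0.4, -0.7]
grip_width: 0.0085
grip_force: 25.0
```

Emit:
move_arm:
  increments:
    - [0,0,0,0.01,0,0,0]
    - [0,0,0,0.01,0,0,0]
    - [0,0,0,0,0,0,0]

```text
time_s: 9.45
ee_pos: [0.5838, 0.0965, 0.1006]
eef_rot: [3.026, -0.0, 1.495]
force: [-3.7, -0.5, 7.1]
grip_width: 0.0084
grip_force: 25.0
```

Emit:
move_arm:
  increments:
    - [0.3,0,0,-0.01,0,0,0]
    - [0.3,0,0,0,0,0,0]
    - [0.3,0,0,0,0,0,0]
    - [0.3,0,0,-0.1,0,0,0]
    - [0.3,0,0,-0.3,0,0,0]
    - [0.3,-0.3,0,-0.4,0,0,0]
    - [0.3,-0.5,0,-0.4,0,0,0]
    - [0.3,-0.5,0,0,0.112,0,0]
    - [0.3,0,0,0,0,0,0]
    - [0.3,0,0,0,0,0,0]

```text
time_s: 10.45
ee_pos: [0.572, 0.0319, 0.1606]
eef_rot: [3.137, -0.0, 1.494]
force: [0.0, -0.1, 0.0]
grip_width: 0.0283
grip_force: 0.0
```

```bash
python3 sh.py s4 250 380 10 180 3.5
python3 - <<'E'
import cv2
g=cv2.imread('pics/s4.png',0)
E
```

```text
10.45 [0.572  0.0319 0.1606] [ 3.1371e+00 -1.0000e-04  1.4938e+00] [ 0.02 -0.08  0.02] 0.028349639610940332
shaft 0.64 [337. 118.] 2437
seal_ring 0.87 [332.  75.] 2078
seal_ring 0.46 [530. 223.] 10780
key 0.57 [329. 116.] 659
```

View pics/s4c.png

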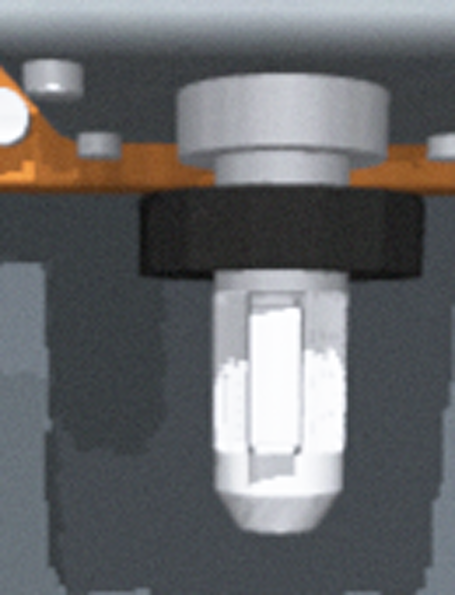

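The crop shows the key lying in the slot: white bar at x 249–299, y 300–452, flat and slightly left of the shaft centre (281). That gives phi ≈ −0.10. The ring has not moved. Next is the sheave.

Emit:
move_arm:
  increments:
    - [0.9,-0.2,0,-0.1,0,0,0]
    - [0.9,-0.6,0.05,-0.1,0,0,0]
    - [0.9,-0.7,0.05,0,0,0,0]
    - [0.9,-0.7,0.05,0,0,0,0]
    - [0.9,-0.7,0.05,0,0,0,0]
    - [0.9,-0.6,0.06,0,0,0,0]
    - [0.9,-0.4,0.06,0,0,0,0]
    - [0.9,-0.2,0,0,0,0,0]
    - [0.9,0,0,0,0,0,0]
    - [0.9,0,0,0,0,0,0]

```text
time_s: 11.65
ee_pos: [0.572, -0.1728, 0.1702]
eef_rot: [3.139, -0.0, 1.495]
force: [0.7, 0.3, 0.4]
grip_width: 0.0846
grip_force: 0.0
```

```bash
cat > hub.py <<'E'
from h import *
import sys
n=sys.argv[1]
o=ctrl.get_obs();print(round(o['time_s'],2),np.round(o['ee_pos'],4),np.round(o['eef_rot'],4),np.round(o['force'],2))
p=cam('wrist');np.savez('pics/'+n,T=p['T'],K=p['K'],tc=p['tool_from_camera']);cv2.imwrite(f'pics/{n}.png',p['color'])
for t in ('hub','cradle'):
  for d in ctrl.cut_out(t,p)[:2]:
    m=d['mask'];ys,xs=np.nonzero(m);print(t,round(d['conf'],2),np.round(d['centre'][::-1]),m.sum(),xs.min(),xs.max(),ys.min(),ys.max())
    if t=='hub' :
        for r in range(ys.min(),ys.max()+1,max(1,(ys.max()-ys.min())//14)):
            c=np.nonzero(m[r])[0];print((r,int(c.min()),int(c.max())),end=' ')
        print()
i=p['color'];x0,x1,y0,y1=map(int,sys.argv[2:6])
cv2.imwrite(f'pics/{n}c.png',cv2.resize(i[y0:y1,x0:x1],None,fx=2,fy=2,interpolation=cv2.INTER_CUBIC))
E
python3 hub.py b1 200 440 60 320
```

```text
11.65 [ 0.572  -0.1728  0.1702] [ 3.1386e+00 -1.0000e-04  1.4952e+00] [0.71 0.25 0.44]
hub 0.77 [339. 375.] 2235 306 370 349 392
(349, 325, 338) (352, 321, 340) (355, 319, 345) (358, 318, 351) (361, 316, 365) (364, 314, 368) (367, 313, 369) (370, 311, 370) (373, 310, 370) (376, 309, 370) (379, 309, 370) (382, 308, 369) (385, 307, 369) (388, 307, 368) (391, 306, 367) 
hub 0.76 [316. 197.] 4412 280 353 165 233
(165, 305, 323) (169, 283, 350) (173, 280, 353) (177, 280, 352) (181, 282, 351) (185, 284, 349) (189, 285, 348) (193, 285, 348) (197, 285, 348) (201, 285, 347) (205, 285, 347) (209, 285, 347) (213, 283, 349) (217, 281, 351) (221, 281, 351) (225, 282, 350) (229, 288, 345) (233, 319, 329) 
cradle 0.94 [315. 162.] 3259 264 369 151 215
```

View pics/b1c.png

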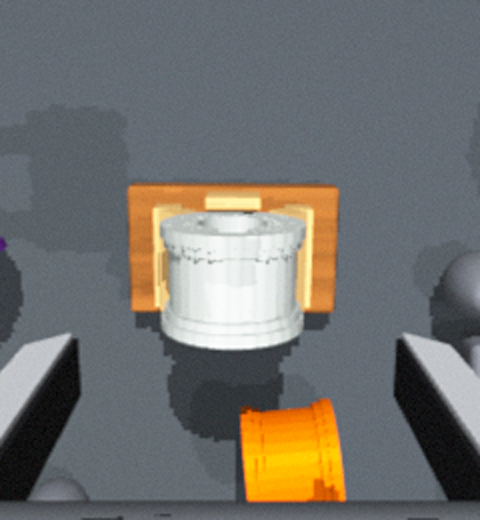

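The crop shows the white aluminium sheave in the wooden cradle: far end face at y≈228, bore at (232,222), near rim at y≈345. The orange look-alike is below at (292,450). The cradle edge is horizontal, so the yaw matches.

Run:
```python
from h import *
p=dict(np.load('pics/b1.npz'));Tt=p['T']@np.linalg.inv(p['tc'])
f=lambda X:np.round((np.linalg.inv(Tt)@np.append(X,1))[:3]*1000,1)
for n,u,v,z in [('far end',316.5,174.5,.06),('near end top',316,233,.09),('L',280,174.5,.06),('R',353,174.5,.06),('nearL',281,219,.06),('nearR',351,219,.06)]:
    X=atz(p,u,v,z);print(n,np.round(X*1000,1),f(X))
# model check: project circles for guess centre
best=None
import itertools
im=cv2.imread('pics/b1.png');b=im.astype(int);m=(b.min(2)>120)&(b.max(2)-b.min(2)<30)
m[:155]=0;m[250:]=0;m[:,:265]=0;m[:,370:]=0
th=np.linspace(0,2*np.pi,60)
for cx,cy in itertools.product(np.arange(-6,6.1,.5),np.arange(-8,4.1,.5)):
    pts=[]
    for s in (-22,22):
        for t in th:
            X=(Tt@np.array([(cx+s)/1e3,(cy+30*np.cos(t))/1e3,Tt[2,3]-.06+.03*np.sin(t),1]))[:3];pts.append(proj(p,X))
    h=cv2.convexHull(np.array(pts,np.float32));k=np.zeros(m.shape,np.uint8);cv2.fillConvexPoly(k,np.round(h).astype(np.int32),1)
    s=(m&(k>0)).sum()/(m|(k>0)).sum()
    if best is None or s>best[0]:best=(s,cx,cy)
print(best)
```

```text
far end [ 571.2 -156.1   60. ] [ 16.6  -2.4 110.2]
near end top [ 567.9 -196.3   90. ] [-23.8  -2.6  80.1]
L [ 541.1 -153.8   60. ] [ 16.5 -32.6 110.1]
R [ 601.4 -158.3   60. ] [ 16.6  27.9 110.2]
nearL [ 538.1 -192.3   60. ] [-22.1 -32.7 110.1]
nearR [ 597.8 -196.8   60. ] [-22.1  27.1 110.2]
(np.float64(0.9257935673743957), np.float64(-3.0), np.float64(-3.0))
```

Emit:
move_arm:
  increments:
    - [0.9,-0.06,-0.04,0.5,0,0,0]
    - [0.9,0,0,0.6,0,0,0]
    - [0.9,0,0,0.6,0,0,0]
    - [0.9,0,0,0.5,0,0,0]
    - [0.9,0,0,0.2,0,0,0]
    - [0.9,0,0,0,0,0,0]

```text
time_s: 12.4
ee_pos: [0.5699, -0.1757, 0.0492]
eef_rot: [3.14, -0.001, 1.495]
force: [0.6, 0.6, 1.0]
grip_width: 0.0845
grip_force: 0.0
```

Emit:
move_arm:
  increments:
    - [0.7,0,0,0,0,0,0]
    - [0.6,0,0,0,0,0,0]
    - [0.4,0,0,0,0,0,0]
    - [0.4,0,0,0,0,0,0]
    - [0.4,0,0,0,0,0,0]
    - [0.4,0,0,0,0,0,0]
  force: 12

```text
time_s: 13.0
ee_pos: [0.5702, -0.1764, 0.0509]
eef_rot: [3.138, 0.0, 1.495]
force: [-3.3, 1.0, 5.9]
grip_width: 0.06
grip_force: 12.0
```

Emit:
move_arm:
  increments:
    - [0.4,0,-0.01,0,0,0,0]
    - [0.4,0,0,0,0,0,0]
    - [0.4,0,0,0,0,0,0]
  force: 40

```text
time_s: 13.3
ee_pos: [0.5702, -0.1764, 0.0509]
eef_rot: [3.137, 0.0, 1.495]
force: [-0.2, 2.1, 6.4]
grip_width: 0.0595
grip_force: 40.0
```

Emit:
move_arm:
  increments:
    - [0.4,0,0,-0.05,0,0,0]
    - [0.4,0,0,-0.15,0,0,0]
    - [0.4,0,0,-0.4,0,0,0]
    - [0.4,0,0,0,0,0,0]
    - [0.4,0,0,0,0,0,0]

```text
time_s: 13.8
ee_pos: [0.5696, -0.1762, 0.0798]
eef_rot: [3.138, 0.0, 1.495]
force: [-0.0, 0.9, -5.6]
grip_width: 0.0596
grip_force: 40.0
```

Emit:
move_arm:
  increments:
    - [0.4,0.2,0,0,0,0,0]
    - [0.4,0.4,-0.01,0,0,0,0]
    - [0.4,0.5,-0.01,0,0,0,0]
    - [0.4,0.55,-0.02,0,0,0,0]
    - [0.4,0.55,-0.02,0,0,0,0]
    - [0.4,0.55,-0.02,0,0,0,0]
    - [0.4,0.5,-0.014,0.02,0,0,0]
    - [0.4,0.4,0,0.026,0,0,0]
    - [0.4,0.2,0,0.03,0,0,0]
    - [0.4,0.08,0,0,-0.05,0,0]
    - [0.4,0,0,0,-0.055,0,0]
    - [0.4,0,0,0,0,0,0]
    - [0.4,0,0,0,0,0,0]
    - [0.4,0,0,0,0,0,0]

```text
time_s: 15.2
ee_pos: [0.5801, 0.0198, 0.0761]
eef_rot: [3.035, 0.0, 1.494]
force: [-0.4, 0.5, -4.2]
grip_width: 0.0596
grip_force: 40.0
```

```bash
cat > al.py <<'E'
from h import *
import sys
n=sys.argv[1]
o=ctrl.get_obs();print(round(o['time_s'],2),np.round(o['ee_pos'],4),np.round(o['eef_rot'],4),np.round(o['force'],2),np.round(o['moment'],3))
p=cam('wrist');np.savez('pics/'+n,T=p['T'],K=p['K'],tc=p['tool_from_camera']);cv2.imwrite(f'pics/{n}.png',p['color'])
for t in ('hub','shaft','key','seal_ring'):
  for d in ctrl.cut_out(t,p)[:1]:
    m=d['mask'];ys,xs=np.nonzero(m);print(t,round(d['conf'],2),np.round(d['centre'][::-1]),m.sum(),xs.min(),xs.max(),ys.min(),ys.max())
    for r in range(ys.min(),ys.max()+1,max(1,(ys.max()-ys.min())//14)):
        c=np.nonzero(m[r])[0]
        if len(c):print((r,int(c.min()),int(c.max())),end=' ')
    print()
E
python3 al.py a1
python3 - <<'E'
from h import *
for n,L in (('s4',[(330.2,145,.085),(331.2,92,.085)]),('s1',[(312.9,150,.085)])):
    p=dict(np.load(f'pics/{n}.npz'))
    for u,v,z in L: X=atz(p,u,v,z)*1000;print(n,np.round(X,1),'axis x at y=96.7:',np.round(X[0]+(96.7-X[1])*.0757,1))
g=cv2.imread('pics/s4.png',0)
for r in (100,120,130,145): print(r,g[r,308:354].tolist())
E
```

```text
15.2 [0.5801 0.0198 0.0761] [3.0347 0.     1.4944] [-0.41  0.5  -4.16] [-0.104  0.234  0.04 ]
hub 0.88 [317. 248.] 12867 258 380 192 309
(192, 301, 334) (200, 265, 371) (208, 258, 379) (216, 258, 379) (224, 261, 377) (232, 264, 372) (240, 266, 371) (248, 266, 371) (256, 267, 370) (264, 267, 370) (272, 263, 374) (280, 260, 377) (288, 261, 376) (296, 262, 374) (304, 267, 369) 
shaft 0.81 [308. 108.] 5206 290 349 0 164
(0, 291, 349) (44, 298, 313) (55, 291, 348) (66, 291, 348) (77, 291, 347) (88, 290, 347) (99, 290, 347) (110, 291, 347) (121, 290, 347) (132, 291, 346) (143, 291, 345) (154, 297, 340) 
key 0.76 [321.  95.] 1581 309 332 58 130
(58, 312, 329) (63, 310, 332) (68, 310, 332) (73, 310, 331) (78, 310, 331) (83, 310, 331) (88, 310, 331) (93, 310, 331) (98, 310, 331) (103, 310, 331) (108, 310, 331) (113, 310, 331) (118, 309, 331) (123, 309, 331) (128, 311, 328) 
seal_ring 0.93 [319.  25.] 6053 256 382 0 58
(0, 302, 340) (4, 277, 359) (8, 263, 373) (12, 258, 380) (16, 256, 382) (20, 256, 382) (24, 256, 382) (28, 256, 382) (32, 256, 381) (36, 257, 381) (40, 257, 381) (44, 257, 381) 
[... 395 characters left out ...]
9, 74, 75, 70, 74]
120 [71, 72, 104, 204, 249, 245, 239, 247, 247, 247, 245, 241, 204, 213, 251, 251, 251, 251, 252, 252, 252, 252, 252, 252, 252, 252, 250, 229, 221, 248, 247, 244, 249, 250, 252, 252, 252, 252, 253, 252, 212, 88, 69, 73, 73, 73]
130 [77, 72, 104, 213, 251, 245, 240, 247, 248, 247, 247, 241, 206, 213, 249, 252, 251, 251, 251, 252, 252, 252, 252, 251, 252, 252, 250, 232, 227, 251, 249, 246, 250, 250, 249, 252, 252, 252, 253, 249, 171, 77, 72, 74, 71, 71]
145 [74, 71, 78, 118, 169, 185, 200, 210, 229, 235, 240, 242, 233, 183, 188, 196, 203, 200, 198, 199, 200, 207, 206, 206, 207, 207, 236, 251, 250, 248, 246, 243, 240, 236, 230, 223, 218, 200, 183, 141, 80, 71, 75, 71, 75, 70]
```

```bash
cat > fit.py <<'E'
from h import *
import sys
from scipy.optimize import minimize
p=dict(np.load(f'pics/{sys.argv[1]}.npz'));tc=p['tc'];c=dict(T=tc,K=p['K'])
pic=cam('wrist');d=ctrl.cut_out('hub',pic)[0];m=d['mask'].astype(np.uint8)
hm=cv2.convexHull(np.argwhere(m)[:,::-1].astype(np.int32));M=np.zeros(m.shape,np.uint8);cv2.fillConvexPoly(M,hm,1)
th=np.linspace(0,2*np.pi,90)
def S(v):
    cx,cy,cz,pi=v;pts=[]
    Rm=R.from_euler('y',pi).as_matrix()
    for s in (-22,22):
        for t in th: pts.append(proj(c,(np.array([cx,cy,cz])+Rm@[s,30*np.cos(t),30*np.sin(t)])/1e3))
    h=cv2.convexHull(np.array(pts,np.float32));k=np.zeros(m.shape,np.uint8);cv2.fillConvexPoly(k,np.round(h*16).astype(np.int32),1,shift=4)
    return -(M&k).sum()/(M|k).sum()
for x0 in ([0,-.8,-9,0],[0,-.8,-9,.08],[0,-.8,-9,-.08]):
    r=minimize(S,x0,method='Nelder-Mead',options=dict(initial_simplex=[x0]+[list(np.array(x0)+e) for e in np.diag([1.5,1,2,.05])]))
    print(np.round(r.x,3),r.fun)
v=[0,-.8,-9,0]; 
for pi in (-.08,-.04,0,.04,.08):
    r=minimize(lambda q:S([q[0],q[1],-9.1,pi]),[0,-.8],method='Nelder-Mead',options=dict(initial_simplex=[[0,-.8],[1.5,-.8],[0,.2]]));print(pi,np.round(r.x,2),r.fun)
E
python3 fit.py a1
```

```text
[ -16.242   25.808 -108.554    0.684] 0.0
[ -11.643   37.86  -127.311    1.414] 0.0
[-54.602  24.678 -50.36    0.774] 0.0
-0.08 [-93.19  53.98] 0.0
-0.04 [-93.19  53.98] 0.0
0 [-93.19  53.98] 0.0
0.04 [-93.19  53.98] 0.0
0.08 [-80.67  62.32] 0.0fit.py:14: RuntimeWarning: overflow encountered in scalar negative
  return -(M&k).sum()/(M|k).sum()
```

```bash
sed -i 's/return -(M&k).sum()/return -float((M\&k).sum())/' fit.py; python3 fit.py a1
```

```text
[ 2.617 -0.84  -8.914 -0.074] -0.9670297536369618
[ 2.817 -0.748 -9.373 -0.076] -0.9676077916393084
[ 2.642 -0.741 -9.533 -0.079] -0.966542750929368
-0.08 [ 2.61 -0.8 ] -0.9662863829164838
-0.04 [ 2.04 -0.78] -0.9647790554711796
0 [ 1.27 -0.74] -0.9553985584814101
0.04 [ 0.88 -0.61] -0.9413831880798426
0.08 [ 1.12 -0.58] -0.926923876151555
```

Run:
```python
from h import *
from scipy.optimize import minimize
th=np.linspace(0,2*np.pi,90)
def fit(n,box,cz,thr):
    p=dict(np.load(f'pics/{n}.npz'));c=dict(T=p['tc'],K=p['K']);b=cv2.imread(f'pics/{n}.png').astype(int)
    m=((b.min(2)>thr)&(b.max(2)-b.min(2)<25)).astype(np.uint8);k=np.zeros_like(m);x0,x1,y0,y1=box;k[y0:y1,x0:x1]=1;m&=k
    m=cv2.morphologyEx(m,cv2.MORPH_OPEN,np.ones((3,3),np.uint8))
    nl,l,st,_=cv2.connectedComponentsWithStats(m);m=(l==1+st[1:,4].argmax()).astype(np.uint8)
    h=cv2.convexHull(np.argwhere(m)[:,::-1].astype(np.int32));M=np.zeros_like(m);cv2.fillConvexPoly(M,h,1);print(n,cv2.boundingRect(h))
    def S(v,pi):
        Rm=R.from_euler('y',pi).as_matrix()
        pts=[proj(c,(np.array([v[0],v[1],cz])+Rm@[s,30*np.cos(t),30*np.sin(t)])/1e3) for s in (-22,22) for t in th]
        h=cv2.convexHull(np.array(pts,np.float32));k=np.zeros_like(m);cv2.fillConvexPoly(k,np.round(h*16).astype(np.int32),1,shift=4)
        return -float((M&k).sum())/(M|k).sum()
    for pi in (-.12,-.08,-.04,0,.04,.08):
        r=minimize(S,[-1,-1],args=(pi,),method='Nelder-Mead',options=dict(initial_simplex=[[0,-.8],[-3,-.8],[0,-2.8]]));print(pi,np.round(r.x,2),round(r.fun,4))
fit('b1',(270,362,160,240),110.2,120)
fit('a1',(250,388,185,316),-9.1,120)
```

```text
b1 (280, 166, 73, 69)
-0.12 [-3.79 -2.6 ] -0.916
-0.08 [-2.89 -3.01] -0.9439
-0.04 [-2.44 -2.67] -0.9696
0 [-2.93 -2.72] -0.9931
0.04 [-2.95 -2.75] -0.9739
0.08 [-2.98 -2.72] -0.9541
a1 (257, 192, 124, 119)
-0.12 [ 2.8  -1.07] -0.9533
-0.08 [ 2.55 -1.21] -0.9636
-0.04 [ 2.03 -1.09] -0.9617
0 [ 1.27 -1.1 ] -0.9546
0.04 [ 1.11 -1.14] -0.9422
0.08 [ 0.71 -1.09] -0.9301
```

```bash
cat > fit2.py <<'E'
from h import *
import sys
from scipy.optimize import least_squares
p=cam('wrist');c=dict(T=np.array(p['tool_from_camera']),K=p['K']);m=ctrl.cut_out('hub',p)[0]['mask'].astype(np.uint8)
b=p['color'].astype(int)
h=cv2.convexHull(np.argwhere(m)[:,::-1].astype(np.float32))[:,0]
print('bbox',m.nonzero()[1].min(),m.nonzero()[1].max(),m.nonzero()[0].min(),m.nonzero()[0].max())
A=np.linspace(0,2*np.pi,72,endpoint=False);D=np.c_[np.cos(A),np.sin(A)]
sup=(h@D.T).max(0)           # support function of the observed hull
th=np.linspace(0,2*np.pi,120)
def model(v):
    Rm=R.from_euler('zy',[v[4],v[3]]).as_matrix()
    P=np.array([(np.array(v[:3])+Rm@[s,30*np.cos(t),30*np.sin(t)])/1e3 for s in (-22,22) for t in th])
    q=(np.linalg.inv(c['T'])@np.c_[P,np.ones(len(P))].T)[:3];q=c['K']@q;q=(q[:2]/q[2]).T
    return (q@D.T).max(0)
for fix in (None,0.,-.04,-.08):
    f=lambda v:(model(v) if fix is None else model([*v[:3],fix,v[4]]))-sup
    r=least_squares(f,[1,-.8,-9,-.02,0],loss='soft_l1');print(fix,np.round(r.x,3),'rms',np.sqrt((f(r.x)**2).mean()).round(2))
E
python3 fit2.py
```

```text
bbox 258 380 192 309
None [ 1.545 -0.629 -9.314 -0.032  0.012] rms 1.35
0.0 [ 1.301 -0.625 -9.007 -0.09   0.012] rms 1.58
-0.04 [ 1.589 -0.629 -9.382 -0.02   0.012] rms 1.31
-0.08 [ 1.741 -0.625 -9.701  6.765  0.013] rms 1.29
```

Emit:
move_arm:
  increments:
    - [0.4,0.1,-0.006,0,0.035,0.03,0]
    - [0.4,0.12,0,0,0,0,0]
    - [0.4,0.12,0,0,0,0,0]
    - [0.4,0.06,0,0,0,0,0]
    - [0.4,0.04,0,0,0,0,0]
    - [0.4,0.04,0,0,0,0,0]
    - [0.4,0,0,0,0,0,0]
    - [0.4,0,0,0,0,0,0]

```text
time_s: 16.55
ee_pos: [0.5813, 0.044, 0.0767]
eef_rot: [3.069, -0.03, 1.498]
force: [-0.4, 0.1, -4.4]
grip_width: 0.0593
grip_force: 40.0
```

```bash
python3 al.py a2; python3 fit2.py
```

```text
16.55 [0.5813 0.044  0.0767] [ 3.0685 -0.0298  1.4975] [-0.39  0.06 -4.42] [-0.094  0.104 -0.065]
hub 0.67 [317. 254.] 11894 259 380 194 309
(194, 286, 350) (202, 262, 374) (210, 259, 380) (218, 259, 379) (226, 262, 375) (234, 266, 371) (242, 266, 371) (250, 266, 370) (258, 267, 370) (266, 266, 370) (274, 262, 373) (282, 260, 376) (290, 261, 375) (298, 263, 373) (306, 270, 366) 
shaft 0.56 [329. 149.] 4961 292 349 54 213
(54, 316, 320) (65, 292, 348) (109, 293, 347) (120, 293, 347) (131, 293, 346) (142, 293, 346) (153, 293, 346) (164, 292, 347) (175, 293, 345) (186, 293, 345) (197, 296, 342) (208, 303, 335) 
key 0.6 [319. 150.] 1414 307 330 117 183
(117, 314, 322) (121, 310, 328) (125, 309, 330) (129, 308, 329) (133, 308, 329) (137, 308, 329) (141, 308, 329) (145, 309, 330) (149, 309, 330) (153, 309, 330) (157, 309, 329) (161, 308, 329) (165, 308, 329) (169, 308, 329) (173, 308, 329) (177, 309, 329) (181, 311, 328) 
seal_ring 0.7 [320.  86.] 4441 260 379 69 108
(69, 294, 343) (71, 272, 366) (73, 263, 374) (75, 261, 379) (77, 260, 379) (79, 260, 379) (81, 260, 378) (83, 260, 378) (85, 260, 378) (87, 260, 378) (89, 260, 378) (91, 261, 378) (93, 261, 378) (95, 261, 378) (97, 261, 378) (99, 261, 378) (101, 261, 378) (103, 261, 378) (105, 261, 378) (107, 262, 377) 
bbox 257 380 194 309
None [ 1.8090e+00 -7.8500e-01 -1.0098e+01 -4.1000e-02  4.0000e-03] rms 1.34
0.0 [ 1.538e+00 -7.890e-01 -9.733e+00 -1.600e-02  4.000e-03] rms 1.66
-0.04 [ 1.8060e+00 -7.8500e-01 -1.0093e+01  2.5800e-01  4.0000e-03] rms 1.35
-0.08 [ 1.9920e+00 -7.8300e-01 -1.0447e+01  5.1000e-02  4.0000e-03] rms 1.25
```

Emit:
move_arm:
  increments:
    - [0.4,0.04,0.006,0.015,0,0,0]
    - [0.4,0.04,0,0.001,0,0,0]
    - [0.4,0.04,0,0.001,0,0,0]
    - [0.4,0.04,0,0.001,0,0,0]
    - [0.4,0.04,0,0.001,0,0,0]
    - [0.4,0,0,0,0,0,0]

```text
time_s: 17.5
ee_pos: [0.5825, 0.0543, 0.0761]
eef_rot: [3.069, -0.03, 1.498]
force: [-0.6, -0.6, -4.4]
grip_width: 0.0595
grip_force: 40.0
```

Emit:
move_arm:
  increments:
    - [0.4,0.03,0,0.001,0,0,0]
    - [0.4,0.03,0,0.001,0,0,0]
    - [0.4,0.02,0,0.001,0,0,0]
    - [0.4,0.02,0,0,0,0,0]
    - [0.4,0.02,0,0.001,0,0,0]
    - [0.4,0,0,0,0,0,0]

```text
time_s: 18.1
ee_pos: [0.5829, 0.0601, 0.0761]
eef_rot: [3.069, -0.03, 1.498]
force: [-0.5, -0.6, -4.4]
grip_width: 0.0596
grip_force: 40.0
```

Emit:
move_arm:
  increments:
    - [0.4,0.02,0,0.001,0,0,0]
    - [0.4,0.02,0,0,0,0,0]
    - [0.4,0.02,0,0.001,0,0,0]
    - [0.4,0,0,0,0,0,0]

```text
time_s: 18.5
ee_pos: [0.5832, 0.0631, 0.0761]
eef_rot: [3.069, -0.03, 1.498]
force: [-0.4, 0.2, -4.7]
grip_width: 0.0599
grip_force: 40.0
```

Emit:
move_arm:
  increments:
    - [0.4,0.02,0,0.001,0,0,0]
    - [0.4,0.02,0,0,0,0,0]
    - [0.4,0.02,0,0.001,0,0,0]
    - [0.4,0.02,0,0.001,0,0,0]
    - [0.4,0,0,0,0,0,0]

```text
time_s: 19.0
ee_pos: [0.5835, 0.0671, 0.0761]
eef_rot: [3.069, -0.03, 1.498]
force: [0.5, 0.6, -4.9]
grip_width: 0.0594
grip_force: 40.0
```

Emit:
move_arm:
  increments:
    - [0.4,0.03,0,0.001,0,0,0]
    - [0.4,0.03,0,0.001,0,0,0]
    - [0.4,0.03,0,0.001,0,0,0]
    - [0.4,0.03,0,0.001,0,0,0]
    - [0.4,0,0,0,0,0,0]

```text
time_s: 19.5
ee_pos: [0.5839, 0.0731, 0.076]
eef_rot: [3.069, -0.03, 1.498]
force: [-1.2, -0.4, -3.4]
grip_width: 0.0595
grip_force: 40.0
```

Emit:
move_arm:
  increments:
    - [0.4,0.03,0,0.001,0,0,0]
    - [0.4,0.03,0,0.001,0,0,0]
    - [0.4,0.03,0,0.001,0,0,0]
    - [0.4,0.03,0,0.001,0,0,0]
    - [0.4,0.03,0,0.001,0,0,0]
    - [0.4,0.03,0,0.001,0,0,0]
    - [0.4,0,0,0,0,0,0]

```text
time_s: 20.2
ee_pos: [0.5846, 0.0821, 0.076]
eef_rot: [3.069, -0.03, 1.498]
force: [0.5, -0.8, -3.3]
grip_width: 0.0596
grip_force: 40.0
```

Emit:
move_arm:
  increments:
    - [0.4,0.03,0,0.001,0,0,0]
    - [0.4,0.03,0,0.001,0,0,0]
    - [0.4,0.03,0,0.001,0,0,0]
    - [0.4,0.03,0,0.001,0,0,0]
    - [0.4,0,0,0,0,0,0]

```text
time_s: 20.7
ee_pos: [0.585, 0.0881, 0.076]
eef_rot: [3.069, -0.03, 1.498]
force: [-0.1, 0.0, -4.2]
grip_width: 0.0594
grip_force: 40.0
```

Emit:
move_arm:
  increments:
    - [0.4,0.02,0,0.001,0,0,0]
    - [0.4,0.02,0,0.001,0,0,0]
    - [0.4,0.02,0,0,0,0,0]
    - [0.4,0,0,0,0,0,0]

```text
time_s: 21.1
ee_pos: [0.5853, 0.0905, 0.076]
eef_rot: [3.069, -0.029, 1.498]
force: [-0.6, -4.0, -2.5]
grip_width: 0.0596
grip_force: 40.0
```

Emit:
move_arm:
  increments:
    - [0.4,0.01,0,0.0003,0,0,0]
    - [0.4,0.01,0,0.0003,0,0,0]
    - [0.4,0.01,0,0.0003,0,0,0]
    - [0.4,0,0,0,0,0,0]

```text
time_s: 21.5
ee_pos: [0.5854, 0.0918, 0.0761]
eef_rot: [3.069, -0.029, 1.497]
force: [-0.9, -5.1, -2.3]
grip_width: 0.0595
grip_force: 40.0
```

Emit:
move_arm:
  increments:
    - [0.4,0.01,0,0.0003,0,0,0]
    - [0.4,0.01,0,0.0003,0,0,0]
    - [0.4,0.01,0,0.0003,0,0,0]
    - [0.4,0.01,0,0.0003,0,0,0]
    - [0.4,0,0,0,0,0,0]

```text
time_s: 22.0
ee_pos: [0.5855, 0.0935, 0.0761]
eef_rot: [3.069, -0.029, 1.497]
force: [-3.8, -8.7, -1.4]
grip_width: 0.0598
grip_force: 40.0
```

```bash
python3 al.py a3 | cut -c1-400
```

```text
22.0 [0.5855 0.0935 0.0761] [ 3.0687 -0.0285  1.4974] [-3.82 -8.69 -1.39] [-1.747  0.495 -0.116]
hub 0.68 [318. 262.] 10277 258 379 203 310
(203, 260, 262) (210, 258, 379) (217, 258, 379) (224, 261, 376) (231, 265, 373) (238, 266, 371) (245, 266, 371) (252, 266, 370) (259, 267, 370) (266, 266, 370) (273, 263, 373) (280, 260, 376) (287, 261, 376) (294, 261, 375) (301, 265, 372) (308, 273, 363) 
shaft 0.67 [317. 180.] 575 293 345 173 185
(173, 294, 344) (174, 293, 345) (175, 293, 345) (176, 293, 345) (177, 293, 345) (178, 293, 345) (179, 293, 345) (180, 293, 345) (181, 293, 345) (182, 293, 345) (183, 294, 345) (184, 299, 343) (185, 302, 340) 
seal_ring 0.64 [321. 196.] 4313 263 374 172 220
(172, 277, 360) (175, 266, 370) (178, 263, 374) (181, 263, 374) (184, 263, 374) (187, 263, 374) (190, 263, 374) (193, 263, 374) (196, 263, 374) (199, 263, 374) (202, 263, 374) (205, 264, 374) (208, 266, 373) (211, 268, 370) (214, 275, 364) (217, 285, 354) (220, 337, 340)
```

Emit:
move_arm:
  increments:
    - [0.4,0,-0.006,0,0,0,0]
    - [0.4,0.01,0,0,0,0,0]
    - [0.4,0.01,0,0,0,0,0]
    - [0.4,0,0,0,0,0,0]

```text
time_s: 22.65
ee_pos: [0.5855, 0.0938, 0.0763]
eef_rot: [3.068, -0.028, 1.497]
force: [-1.1, -13.2, -0.7]
grip_width: 0.0599
grip_force: 40.0
```

Emit:
move_arm:
  increments:
    - [0.4,0,0,-0.01,0,0,0]
    - [0.4,0,0,0,0,0.01,0]
    - [0.4,0,0,0,0,0,0.01]
    - [0.4,0,0,0,0,-0.01,-0.01]
    - [0.4,0,0,0,0,0,0]

```text
time_s: 23.15
ee_pos: [0.5855, 0.0939, 0.0764]
eef_rot: [3.068, -0.027, 1.497]
force: [0.8, -12.9, -4.2]
grip_width: 0.0595
grip_force: 40.0
```

```bash
python3 fit2.py; python3 al.py a4 | grep -A1 -E "hub|ring|^2"
```

```text
bbox 258 379 202 310
None [ 1.5280e+00 -7.2000e-01 -1.0832e+01 -1.3800e-01  7.0000e-03] rms 1.1
0.0 [ 1.121e+00 -6.940e-01 -9.639e+00  5.100e-02  3.000e-03] rms 2.5
-0.04 [ 1.238e+00 -6.780e-01 -9.935e+00  9.570e-01  3.000e-03] rms 2.01
-0.08 [ 1.3440e+00 -6.7700e-01 -1.0239e+01  8.9020e+00  4.0000e-03] rms 1.55
23.25 [0.5854 0.0939 0.0764] [ 3.0684 -0.0277  1.497 ] [  0.93 -11.89  -4.66] [-2.565  0.075 -0.282]
hub 0.64 [317. 261.] 10005 258 379 204 309
(204, 261, 376) (211, 258, 379) (218, 258, 379) (225, 262, 375) (232, 266, 372) (239, 267, 371) (246, 266, 371) (253, 267, 370) (260, 267, 370) (267, 266, 370) (274, 263, 373) (281, 261, 376) (288, 262, 376) (295, 262, 375) (302, 267, 371) (309, 276, 358) 
--
seal_ring 0.69 [320. 195.] 4288 263 374 172 220
(172, 281, 284) (175, 267, 368) (178, 263, 374) (181, 263, 374) (184, 263, 374) (187, 263, 374) (190, 263, 374) (193, 263, 374) (196, 264, 374) (199, 264, 374) (202, 264, 374) (205, 264, 373) (208, 265, 373) (211, 267, 371) (214, 273, 366) (217, 282, 357) (220, 304, 338)
```

Emit:
move_arm:
  increments:
    - [0.4,0.006,0,0,0,0,0]
    - [0.4,0.006,0,0,0,0,0]
    - [0.4,0,0,0,0,0,0]

```text
time_s: 23.8
ee_pos: [0.5855, 0.094, 0.0765]
eef_rot: [3.068, -0.027, 1.497]
force: [-0.9, -15.6, -2.7]
grip_width: 0.0595
grip_force: 40.0
```

Emit:
move_arm:
  increments:
    - [0.4,0.006,0,0,0,0.01,0]
    - [0.4,0.006,0,0,0,-0.02,0]
    - [0.4,0,0,0,0,0.01,0]
    - [0.4,0,0,0,0,0,0]

```text
time_s: 24.2
ee_pos: [0.5855, 0.0942, 0.0765]
eef_rot: [3.069, -0.027, 1.497]
force: [0.1, -17.9, -2.3]
grip_width: 0.0595
grip_force: 40.0
```

Emit:
move_arm:
  increments:
    - [0.4,0.009,0,0,0,0,0]
    - [0.4,0,0,0,0,0,0]
    - [0.4,0,0,0,0,0,0]

```text
time_s: 24.5
ee_pos: [0.5855, 0.0943, 0.0765]
eef_rot: [3.069, -0.026, 1.497]
force: [-1.1, -20.7, -2.0]
grip_width: 0.0597
grip_force: 40.0
```

Emit:
move_arm:
  increments:
    - [0.4,0,0,0,0,0,0]
    - [0.4,0,0,0,0,0,0]
    - [0.4,0,0,0,0,0,0]
    - [0.4,0,0,0,0,0,0]
    - [0.4,0,0,0,0,0,0]
    - [0.4,0,0,0,0,0,0]

```text
time_s: 25.1
ee_pos: [0.5855, 0.0943, 0.0765]
eef_rot: [3.069, -0.026, 1.497]
force: [-1.3, -20.9, -2.0]
grip_width: 0.0595
grip_force: 40.0
```

```bash
python3 al.py a5 | grep -A1 -E "hub|ring|^2"; python3 fit2.py
```

```text
25.1 [0.5855 0.0943 0.0765] [ 3.0686 -0.0259  1.4966] [ -1.29 -20.86  -1.95] [-4.29   0.316 -0.306]
hub 0.91 [316. 262.] 10015 258 379 205 309
(205, 260, 377) (212, 258, 379) (219, 258, 378) (226, 262, 375) (233, 267, 372) (240, 267, 371) (247, 266, 370) (254, 267, 370) (261, 267, 370) (268, 265, 370) (275, 262, 373) (282, 260, 375) (289, 261, 376) (296, 262, 375) (303, 266, 370) 
--
seal_ring 0.62 [319. 196.] 4280 263 374 173 221
(173, 278, 282) (176, 267, 368) (179, 264, 374) (182, 263, 374) (185, 263, 374) (188, 263, 374) (191, 263, 374) (194, 264, 374) (197, 264, 374) (200, 264, 374) (203, 264, 374) (206, 265, 373) (209, 266, 373) (212, 267, 372) (215, 273, 367) (218, 283, 356) (221, 305, 339) 
bbox 258 380 202 310
None [ 1.3940e+00 -7.2000e-01 -1.0538e+01 -1.2600e-01  1.0000e-03] rms 1.14
0.0 [ 9.940e-01 -7.110e-01 -9.581e+00 -5.500e-02  1.000e-03] rms 2.41
-0.04 [ 1.117e+00 -7.100e-01 -9.840e+00 -2.000e-02  1.000e-03] rms 1.93
-0.08 [ 1.238e+00 -7.120e-01 -1.012e+01 -1.007e+00  1.000e-03] rms 1.48
```

Emit:
move_arm:
  increments:
    - [0.4,-0.02,0,0,0,0,0]
    - [0.4,-0.025,0,0,0,0,0]
    - [0.4,0,0,0,0,0,0]
    - [0.8,0,0,0,0,0,0]
    - [0.8,0,0,0,0,0,0]
    - [0.8,0,0,0,0,0,0]
    - [0.8,0,0,0,0,0,0]

```text
time_s: 26.15
ee_pos: [0.5854, 0.095, 0.0767]
eef_rot: [3.068, -0.03, 1.498]
force: [0.7, 0.4, -0.3]
grip_width: 0.0752
grip_force: 0.0
```

```bash
python3 al.py a6 | grep -A1 -E "hub|ring|^2"; python3 fit2.py
```

```text
26.15 [0.5854 0.095  0.0767] [ 3.0681 -0.0301  1.4977] [ 0.71  0.43 -0.3 ] [-0.017  0.042 -0.033]
hub 0.77 [317. 263.] 9670 260 379 206 309
(206, 261, 377) (213, 260, 379) (220, 260, 377) (227, 263, 374) (234, 267, 371) (241, 267, 370) (248, 269, 369) (255, 268, 369) (262, 268, 369) (269, 266, 371) (276, 264, 373) (283, 262, 375) (290, 262, 375) (297, 264, 374) (304, 269, 368) 
seal_ring 0.86 [320. 198.] 4247 264 375 174 222
(174, 279, 284) (177, 268, 368) (180, 264, 374) (183, 264, 375) (186, 264, 375) (189, 264, 374) (192, 264, 374) (195, 264, 374) (198, 265, 374) (201, 264, 374) (204, 264, 374) (207, 264, 374) (210, 266, 374) (213, 268, 372) (216, 275, 367) (219, 284, 358) (222, 313, 340) Traceback (most recent call last):
  File "fit2.py", line 4, in <module>
    p=cam('wrist');c=dict(T=np.array(p['tool_from_camera']),K=p['K']);m=ctrl.cut_out('hub',p)[0]['mask'].astype(np.uint8)
                                                                        ~~~~~~~~~~~~~~~~~~~~~^^^
IndexError: list index out of range
```

Emit:
move_arm:
  increments:
    - [0.8,0,0.008,0,0,0,0]
    - [0.4,0,0,0,0,0,0]
    - [0.4,0,0,0,0,0,0]
    - [0.4,0,0,0,0,0,0]
    - [0.4,0.015,0,0,0,0,0]
    - [0.4,0.015,0,0,0,0,0]
    - [0.4,0,0,0,0,0,0]

```text
time_s: 27.2
ee_pos: [0.5857, 0.0951, 0.0765]
eef_rot: [3.069, -0.028, 1.497]
force: [0.1, -9.5, 0.8]
grip_width: 0.0597
grip_force: 40.0
```

Emit:
move_arm:
  increments:
    - [0.4,0.01,0,0,0,0,0]
    - [0.4,0.01,0,0,0,0,0]
    - [0.4,0.01,0,0,0,0,0]
    - [0.4,0,0,0,0,0,0]
    - [0.4,0,0,0,0,0,0]

```text
time_s: 27.7
ee_pos: [0.5857, 0.0952, 0.0765]
eef_rot: [3.069, -0.026, 1.497]
force: [-1.3, -18.6, 1.9]
grip_width: 0.0595
grip_force: 40.0
```

Emit:
move_arm:
  increments:
    - [0.4,0.004,0,0,0,0,0]
    - [0.4,0,0,0,0,0,0]
    - [0.4,0,0,0,0,0,0]
    - [0.4,0,0,0,0,0,0]
    - [0.4,0,0,0,0,0,0]
    - [0.4,0,0,0,0,0,0]
    - [0.4,0,0,0,0,0,0]
    - [0.4,0,0,0,0,0,0]

```text
time_s: 28.5
ee_pos: [0.5857, 0.0952, 0.0765]
eef_rot: [3.069, -0.026, 1.497]
force: [-1.7, -20.2, 2.7]
grip_width: 0.0596
grip_force: 40.0
```

Emit:
move_arm:
  increments:
    - [0.4,-0.02,0,0,0,0,0]
    - [0.4,-0.025,0,0,0,0,0]
    - [0.4,-0.01,0,0,0,0,0]
    - [0.85,0,0,0,0,0,0]
    - [0.85,0,0,0,0,0,0]
    - [0.85,0,0,0,0,0,0]
    - [0.85,0,0,0,0,0,0]
    - [0.85,0,0,0,0,0,0]

```text
time_s: 29.3
ee_pos: [0.5857, 0.0953, 0.0765]
eef_rot: [3.069, -0.03, 1.498]
force: [-0.4, -0.0, 0.3]
grip_width: 0.0798
grip_force: 0.0
```

Bedded at 20 N against a firm stop and released. I retreat along the tilted axis, then check and hand in.

Emit:
move_arm:
  increments:
    - [0.85,0,0,-0.3,0,0,0]
    - [0.85,0,0,-0.5,0,0,0]
    - [0.85,0,0,-0.6,0,0,0]
    - [0.85,-0.4,0,-0.5,0,0,0]
    - [0.85,-0.6,0,0,0,0,0]
    - [0.85,-0.4,0,0,0,0,0]
    - [0.85,0,0,0,0,0,0]
    - [0.85,0,0,0,0,0,0]

```text
time_s: 30.1
ee_pos: [0.5735, 0.0232, 0.1699]
eef_rot: [3.068, -0.03, 1.497]
force: [0.5, 1.0, 0.6]
grip_width: 0.0798
grip_force: 0.0
```

```bash
python3 al.py z1 | grep -v "^$"
python3 - <<'E'
from h import *
p=dict(np.load('pics/z1.npz'))
# expected rows: hub ends / ring for seat at slotmid+27 along the shaft
d=np.array([.0755,.9971,0]);mid=np.array([.5848,.0967,.085]);seat=mid+.027*d
for n,s,z in (('ring face 9.5',.0095,.112),('hub far end 6',.006,.114),('hub near end',.050,.114),('tip',.058,.085)): print(n,np.round(proj(p,seat-s*d+[0,0,z-.085]),1))
E
```

```text
30.1 [0.5735 0.0232 0.1699] [ 3.0679 -0.0301  1.4968] [0.46 0.98 0.64] [-0.054  0.064 -0.005]
hub 0.69 [318. 105.] 5288 277 360 71 141
(71, 328, 332) (76, 277, 360) (81, 277, 360) (86, 279, 358) (91, 281, 356) (96, 281, 355) (101, 282, 355) (106, 282, 354) (111, 282, 354) (116, 282, 354) (121, 282, 354) (126, 281, 355) (131, 279, 357) (136, 278, 358) (141, 302, 339) 
shaft 0.56 [318. 144.] 329 303 333 45 150
(45, 317, 320) (143, 303, 333) (150, 308, 328) 
seal_ring 0.62 [317.  59.] 1792 280 358 48 73
(48, 310, 315) (49, 296, 337) (50, 290, 347) (51, 286, 352) (52, 283, 355) (53, 282, 356) (54, 281, 357) (55, 280, 357) (56, 280, 357) (57, 280, 358) (58, 280, 358) (59, 280, 358) (60, 280, 358) (61, 281, 358) (62, 281, 358) (63, 280, 358) (64, 280, 358) (65, 280, 357) (66, 280, 357) (67, 280, 357) (68, 280, 357) (69, 280, 357) (70, 280, 357) (71, 280, 357) (72, 281, 356) (73, 282, 356) 
ring face 9.5 [321.8  76.8]
hub far end 6 [322.1  70.7]
hub near end [321.9 140.5]
tip [318.6 148.9]
```

```bash
python3 -c "
from station import ctrl
print(ctrl.hand_in())"
```

```text
the job is handed in; nothing more can be done
None
```

The job is handed in: the key lies in its slot, and the sheave is on the shaft, bedded with a steady push of about 20 N and released. It pushed the ring back about 4 mm, to where it met firm resistance that stayed firm when I re-gripped and pushed again; I saw no more than about 21 N, after about 30 s on the clock.

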